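Set the stop collar of a stop rail and bring a battery pack up to it

TASK

First slide the stop collar along its guide bar until its pointed nose stands opposite the nose of the index clip, and let go of it while the battery pack is still where it lay. Then slide the pack along its channel until it touches the collar's stop plate, gently enough that the collar stays at the index, and leave everything there.

Things in the scene. Friction and masses are not known exactly. Their poses are not given: they have to be found in the camera images.
- rail: Fixed aluminium stop rail, 380 x 92 mm, its top face 45 mm above the table. Origin at its underside, in the middle; +x along the rail (away from the robot), +y left. A 10 mm guide bar runs along x at y = +26 mm, 71 mm above the table, between posts at x = +-182 mm, 85 mm high. The pack's channel on top is 50 mm wide, centred at y = -16 mm, between two steel strips 5 mm high.
- pack_mid (a point): Centre (half-way up) of the loose black laptop battery pack, 46 x 130 x 19 mm, 0.15 to 0.3 kg, lying flat in the channel at its robot-side end; its long axis is its own y, along the rail's x. In place it is 54.5 mm above the table, and its ends are 65 mm from this point.
- collar (a joint): Slide of the stop collar along the guide bar, in m: the rail-frame x of the collar's middle, growing away from the robot; travel -0.03 to +0.155. Starts on the robot's side of the index, with a space between it and the pack. About 4 N of friction, no spring: it stays where it is left.
- collar_tab (a point): Middle of the upright black push tab on top of the collar, 99 mm above the table: 16 mm along the rail, 22 mm across, from 83 to 115 mm above the table. Push it from either side or pinch it. The steel block below it (24 mm cube) encloses the bar.
- stop_face (a point): Middle of the robot-side face of the collar's stop plate, which crosses the channel from 53 to 67 mm above the table; 12 mm nearer the robot along the rail than the collar's middle, on the channel's centre line; same axes as the rail. The far end of the pack is to touch it.
- collar_nose (a point): Tip of the collar's pointed nose, which points to the left (+y) at the middle of the collar along the rail, 77 mm above the table.
- index_nose (a point): Tip of the pointed nose of the fixed steel index clip (20 mm wide, 81 mm high above the table) on the rail's left side; it points to the right, 3 mm from the path of the collar's nose and at the same height; same axes as the rail. Its place along the rail differs between starts.

How it is judged:
On the way:
1. the collar stands at the index, let go, with the pack still lying where it was (x of collar_nose in the frame of index_nose between -0.005 and 0.005 m and contact force between the fingers and collar below 0.1 N and distance of pack_mid from where it was at the start of the episode below 0.01 m), for 0.2 s.
At the end, for the whole second after the job is handed in: The collar is at rest with its nose within 5 mm of the index nose along the rail; the pack lies flat at rest in its channel, in line with the rail within 0.06 rad and 5 mm, its end within 3.5 mm of the stop plate (x of collar_nose in the frame of index_nose between -0.005 and 0.005 m and velocity of joint collar between -0.005 and 0.005 m/s and y of pack_mid in the frame of stop_face between -0.005 and 0.005 m and x of pack_mid in the frame of stop_face above -0.0685 m and z of pack_mid in the frame of rail between 0.0515 and 0.0575 m and angle between pack_mid's own z axis and vertical below 0.05 rad and angle between the y axis of pack_mid and the x axis of rail, either way round below 0.06 rad and linear speed of pack below 0.01 m/s); the robot touches nothing.
It also fails if it takes over 48 s, if anything falls off the work surface, if the arm or the gripper's body presses on something with over 40 N, if the wrist force passes 120 N, or if a joint passes its speed limit or range.

ROBOT

A 7-joint arm with a two-finger parallel gripper is mounted at the origin on a cart in front of the work surface, level with it; the furniture and walls round the work are solid. World frame = base frame: x ahead of the robot, y to its left, z up, the work surface at z = 0. Lengths are in m, angles in rad, forces in N, time in s.
With the tool pointing down it reaches from about 0.4 to 0.9 m from the base axis. Payload 5.6 kg.
Tool frame: the origin (TCP) lies midway between the tips of the shut fingers; the grasp point (between the pads) lies 19 mm behind it; z points along the fingers, y is the line along which they close (so a half turn about z gives the same grasp; the last joint's range is limited). The gripper opens to 92 mm and grips with 3 to 60 N. Pads are 20 mm wide; open, the fingers measure 128 mm over their backs; the gripper's body (75 mm by 189 mm) begins 69 mm behind the grasp point.
Start: joints at [1.135, 0.468, -0.012, 1.603, 0.006, 1.071, -0.056], TCP at [0.249, -0.601, 0.19] pointing down, gripper open.
Joint ranges: [-2.53, 2.53], [-0.31, 2.02], [-1.57, 1.55], [0.28, 2.44], [-1.29, 4.43], [0.15, 1.84], [-2.92, 2.92]. Speed limits (rad/s): [2.57, 2.57, 3.14, 3.14, 3.14, 3.14, 3.14].

INTERFACE

Orientations are given as a unit quaternion [w, x, y, z].
In Python, from station import readout, vision, ticket gives the robot as it stands. The module is installed in compiled form; this text tells all that it offers.
- The arm moves only by the tool apply_moves, never from a script. Its argument "moves" is a list of rows, each a list of 7 numbers: the shift along the tool's x, y, z in units of 0.025 m (1.0 is 0.025 m), then the turn, a rotation vector about the tool's x, y, z in units of 0.1 rad (1.0 is 0.1 rad), then the opening, from 0 (shut) to 1 (fully open). In form: [[dx, dy, dz, ax, ay, az, hand], ...]. A call has exactly 10 rows; each row shifts and turns the commanded pose from where the row before left it, along the tool's axes as they then stand; what a row does not reach is not made up. A row lasts 1/8 s, in which the tool goes at most 62.5 mm and 10.7 degrees, less where a joint would pass 70% of its speed; a pose out of reach is approached as far as the arm can. A call with a number of a shift or a turn outside -1 to 1 is refused whole. A call with a gripper value outside its range is refused whole. The fingers move at their own pace and stop on an object; the grip force is fixed at half the most. Time passes only in rows, so rows that do not move let the fingers close, or fill a call up. It gives the time, the measured TCP pose, the force, the opening and the grip force at its end, in the units of the state.
- readout.sense(): the state, without advancing time (a new reading comes with each control period).
- vision.snapshot(name): name is "side" or "top"; returns the picture (400x640x3 uint8, blue, green, red); there is no depth.
- vision.get_calibration(name): a dict with "mtx" (3x3 intrinsics, pixels), "cam_to_world" (4x4, takes a point from camera to world coordinates). Camera axes: x right, y down, z forward; pixel columns grow to the right and rows downward; lengths in m; the calibration is good to about 2 mm. A picture is of the moment at which its call begins. get_calibration takes no time and is no camera call.
- ticket.finish_job(): hands the job in; it is judged then, once.
The state is a dict: "clock": time; "qpos": joint angles; "qvel": joint speeds; "joint_torque": joint torques, N m; "tool_pos": TCP position; "ee_rot": TCP orientation; "ft_force": force on the tool from outside, world axes, zero at the start; "moment": the same for the moment, N m; "width": opening from 0.0 (shut) to 1.0 (fully open); "grasp_force": force on a finger pad.
Only numpy, scipy, OpenCV 4.12 (cv2) and the standard library are available. Lean on these libraries where they do the work, as an engineer would, in place of code of your own. Each camera call takes 0.05 s, during which the arm holds its last target. There are 200 camera calls.

## Working session

There is one attempt and no reset: what is moved stays moved. The work goes in short steps, Python scripts to look and compute and a tool call to move; the robot and the scene stay as the last step left them, time stands still between calls to the robot, and variables do not carry over. Pictures are saved under pics/ and viewed, at most 14 in all, crops included, and the job is handed in when it is done.

Besides the shell and the picture viewer there is one more tool, called after "Request:" in YAML: its name, and indented under it one key for each argument. apply_moves: Moves the arm, as the interface text tells. Shifts and turns lie within -1 to 1; 1 stands for 0.025 m of shift or 0.1 rad of turn. Its arguments: {"type":"object","properties":{"moves":{"type":"array"}},"required":["moves"]}

```bash
mkdir -p pics; python3 - <<'E'
from station import readout, vision
import cv2,numpy as np
for n in("side","top"):
    cv2.imwrite(f"pics/{n}0.png",vision.snapshot(n)); c=vision.get_calibration(n); print(n,np.round(c["mtx"],1).tolist(),np.round(c["cam_to_world"],4).tolist())
s=readout.sense();print({k:np.round(v,3) for k,v in s.items()})
E
```

```text
side [[485.4, 0.0, 307.4], [0.0, 485.4, 204.1], [0.0, 0.0, 1.0]] [[-0.9996, 0.019, -0.0209, 0.5359], [0.0282, 0.6519, -0.7578, 0.9548], [-0.0007, -0.7581, -0.6522, 0.6386], [0.0, 0.0, 0.0, 1.0]]
top [[362.3, 0.0, 324.5], [0.0, 362.3, 198.3], [0.0, 0.0, 1.0]] [[-0.0248, -0.9812, 0.1914, 0.3682], [-0.9996, 0.0265, 0.0063, 0.2973], [-0.0113, -0.1911, -0.9815, 0.9056], [0.0, 0.0, 0.0, 1.0]]
{'clock': np.float64(0.1), 'qpos': array([ 1.135,  0.468, -0.012,  1.604,  0.006,  1.071, -0.056]), 'qvel': array([ 0.   ,  0.   ,  0.002, -0.002,  0.001, -0.001,  0.   ]), 'joint_torque': array([ 1.0000e-03, -5.2165e+01, -1.2000e-02, -2.4437e+01, -5.7000e-02,
        1.4000e-02,  0.0000e+00]), 'tool_pos': array([ 0.249, -0.6  ,  0.19 ]), 'ee_rot': array([-0.001,  0.981,  0.195, -0.   ]), 'ft_force': array([-0.417,  0.138, -0.395]), 'moment': array([ 0.009, -0.007, -0.052]), 'grasp_force': np.float64(0.0), 'width': np.float64(0.997)}
```

View pics/side0.png

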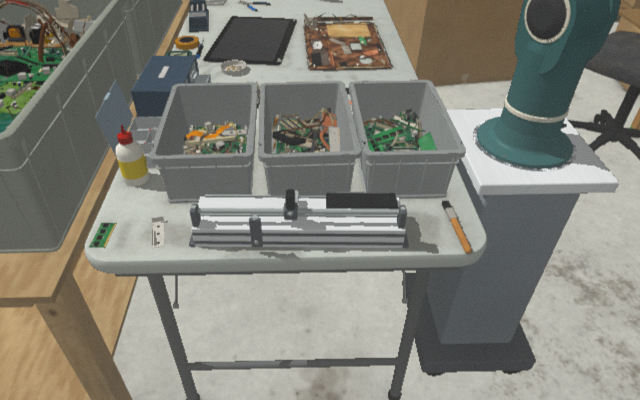

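View pics/top0.png

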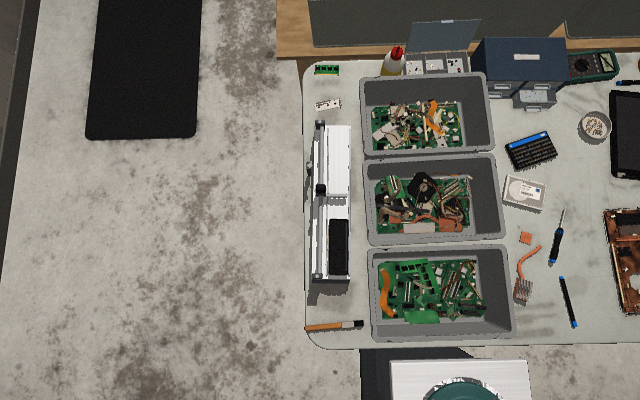

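The rail runs along world x, with the pack at its robot-side end (side ~(362,200), top ~(339,247)). The tab is at side (291,200) and the index clip at side (255,230). Next I'll take enlarged crops.

```bash
python3 - <<'E'
import cv2
a=cv2.imread("pics/side0.png")[180:260,180:420]; cv2.imwrite("pics/sc.png",cv2.resize(a,None,fx=3.3333,fy=3.3333,interpolation=cv2.INTER_CUBIC))
a=cv2.imread("pics/top0.png")[110:300,295:375]; a=cv2.rotate(a,cv2.ROTATE_90_CLOCKWISE);cv2.imwrite("pics/tc.png",cv2.resize(a,None,fx=4,fy=4,interpolation=cv2.INTER_CUBIC))
E
```

```text
(no output)
```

View pics/sc.png

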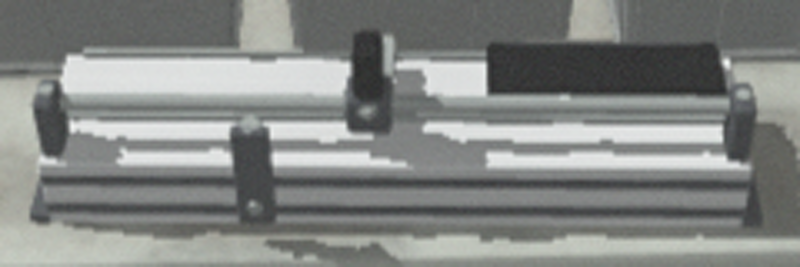

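View pics/tc.png

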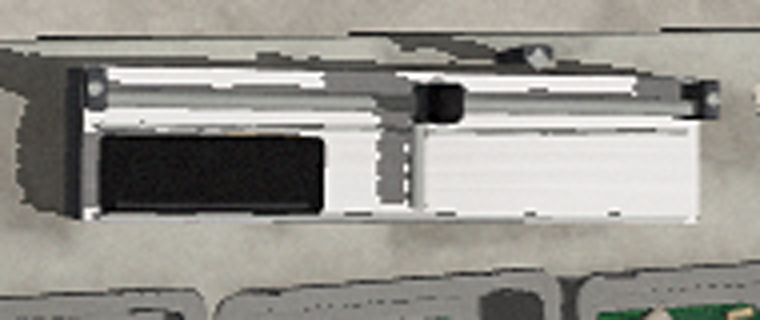

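The side crop shows the index nose at about (250,123) and the collar nose at about (367,112). In the rotated top crop, the index nose is at about (541,58), the collar nose at (437,80) and the post tops at (96,88) and (708,100). I'll turn these into world positions at their known heights.

```bash
cat > h.py <<'E'
import numpy as np
from station import vision
def ray(n,u,v,z):
    c=vision.get_calibration(n);T=c["cam_to_world"];d=T[:3,:3]@np.linalg.solve(c["mtx"],[u,v,1]);o=T[:3,3]
    return o+d*(z-o[2])/d[2]
def proj(n,p):
    c=vision.get_calibration(n);T=c["cam_to_world"];q=c["mtx"]@(T[:3,:3].T@(np.array(p)-T[:3,3]));return q[:2]/q[2]
sc=lambda u,v,z:ray("side",180+(u+.5)/3.3333-.5,180+(v+.5)/3.3333-.5,z)
tc=lambda u,v,z:ray("top",295+(v+.5)/4-.5,299-(u+.5)/4+.5,z)
E
python3 - <<'E'
from h import *
P=lambda n,p:print(n,np.round(p,4))
P("post near t",tc(96,88,.085));P("post far t",tc(708,100,.085));
P("post near s",sc(740,87,.085));P("post far s",sc(48,86,.085))
P("idx s",sc(250,123,.077));P("idx t",tc(541,58,.077))
P("colnose s",sc(367,112,.077));P("colnose t",tc(437,80,.077))
P("tab top s",sc(371,33,.115));P("tab top t",tc(447,103,.115))
for n,u,v in(("pack NL",102,138),("pack FL",322,138),("FR",322,212),("NR",102,212)):P(n,tc(u,v,.064))
for n,u,v in(("pack F s",488,93),("pack N s",726,93)):P(n,sc(u,v,.050))
E
```

```text
post near t [0.3548 0.3244 0.085 ]
post far t [0.7148 0.3097 0.085 ]
post near s [0.3542 0.3207 0.085 ]
post far s [0.7158 0.3093 0.085 ]
idx s [0.6097 0.3324 0.077 ]
idx t [0.6136 0.3371 0.077 ]
colnose s [0.5492 0.3256 0.077 ]
colnose t [0.55   0.3253 0.077 ]
tab top s [0.5462 0.3073 0.115 ]
tab top t [0.547 0.311 0.115]
pack NL [0.3571 0.2966 0.064 ]
pack FL [0.4831 0.2931 0.064 ]
FR [0.4819 0.2499 0.064 ]
NR [0.356  0.2545 0.064 ]
pack F s [0.4829 0.2816 0.05  ]
pack N s [0.3513 0.2854 0.05  ]
```

Request:
apply_moves:
  moves:
    - [0, 0, -0.5, 0, 0, 0.854, 0]
    - [0, 0, -0.5, 0, 0, 0.854, 0]
    - [0, 0, -0.5, 0, 0, 0.854, 0]
    - [0, 0, -0.5, 0, 0, 0.854, 0]
    - [0, 0, -0.5, 0, 0, 0.854, 0]
    - [1, -1, 0, 0, 0, 0, 0]
    - [1, -1, 0, 0, 0, 0, 0]
    - [1, -1, 0, 0, 0, 0, 0]
    - [1, -1, 0, 0, 0, 0, 0]
    - [1, -1, 0, 0, 0, 0, 0]

```text
clock: 1.35
tool_pos: [0.3785, -0.4788, 0.2525]
ee_rot: [-0.0, 1.0, -0.017, -0.0]
ft_force: [-0.6, -0.3, 0.4]
width: 0.002
grasp_force: 0.0
```

Request:
apply_moves:
  moves:
    - [0.4, -1, 0, 0, 0, 0, 0]
    - [0.4, -1, 0, 0, 0, 0, 0]
    - [0.4, -1, 0, 0, 0, 0, 0]
    - [0.4, -1, 0, 0, 0, 0, 0]
    - [0.4, -1, 0, 0, 0, 0, 0]
    - [0.4, -1, 0, 0, 0, 0, 0]
    - [0.4, -1, 0, 0, 0, 0, 0]
    - [0.4, -1, 0, 0, 0, 0, 0]
    - [0.4, -1, 0, 0, 0, 0, 0]
    - [0.4, -1, 0, 0, 0, 0, 0]

```text
clock: 2.6
tool_pos: [0.4865, -0.2325, 0.2526]
ee_rot: [-0.0, 1.0, -0.017, -0.0]
ft_force: [0.8, 0.1, -0.0]
width: 0.008
grasp_force: 0.0
```

Request:
apply_moves:
  moves:
    - [0, -1, 0, 0, 0, 0, 0]
    - [0, -1, 0, 0, 0, 0, 0]
    - [0, -1, 0, 0, 0, 0, 0]
    - [0, -1, 0, 0, 0, 0, 0]
    - [0, -1, 0, 0, 0, 0, 0]
    - [0, -1, 0, 0, 0, 0, 0]
    - [0, -1, 0, 0, 0, 0, 0]
    - [0, -1, 0, 0, 0, 0, 0]
    - [0, -1, 0, 0, 0, 0, 0]
    - [0, -1, 0, 0, 0, 0, 0]

```text
clock: 3.85
tool_pos: [0.4947, 0.0172, 0.2526]
ee_rot: [0.0, 1.0, -0.017, -0.0]
ft_force: [-0.3, -0.6, -0.1]
width: 0.007
grasp_force: 0.0
```

Request:
apply_moves:
  moves:
    - [0, -1, 0, 0, 0, 0, 0]
    - [0, -1, 0, 0, 0, 0, 0]
    - [0, -1, 0, 0, 0, 0, 0]
    - [0, -1, 0, 0, 0, 0, 0]
    - [0, -1, 0, 0, 0, 0, 0]
    - [0, -1, 0, 0, 0, 0, 0]
    - [0, -1, 0, 0, 0, 0, 0]
    - [0, -1, 0, 0, 0, 0, 0]
    - [0, -1, 0, 0, 0, 0, 0]
    - [0, -1, 0, 0, 0, 0, 0]

```text
clock: 5.1
tool_pos: [0.5034, 0.2668, 0.2525]
ee_rot: [0.0, 1.0, -0.017, -0.0]
ft_force: [0.2, 0.3, 0.4]
width: 0.004
grasp_force: 0.0
```

Request:
apply_moves:
  moves:
    - [0, -0.9, 0.5, 0, 0, 0, 0]
    - [0, -0.9, 0.5, 0, 0, 0, 0]
    - [0, 0, 1, 0, 0, 0, 0]
    - [0, 0, 1, 0, 0, 0, 0]
    - [0, 0, 1, 0, 0, 0, 0]
    - [0, 0, 1, 0, 0, 0, 0]
    - [0, 0, 0.6, 0, 0, 0, 0]
    - [0, 0, 0.4, 0, 0, 0, 0]
    - [0, 0, 0.3, 0, 0, 0, 0]
    - [0, 0, 0, 0, 0, 0, 0]

```text
clock: 6.35
tool_pos: [0.5051, 0.3112, 0.0953]
ee_rot: [0.0, 1.0, -0.017, -0.0]
ft_force: [-0.7, 0.7, 0.3]
width: 0.007
grasp_force: 0.0
```

```bash
python3 - <<'E'
from station import vision
import cv2
s=vision.snapshot("side");t=vision.snapshot("top")
a=cv2.resize(s[150:260,180:420],None,fx=3.3333,fy=3.3333,interpolation=cv2.INTER_CUBIC)
cv2.imwrite("pics/s1.png",a)
E
```

```text
(no output)
```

View pics/s1.png

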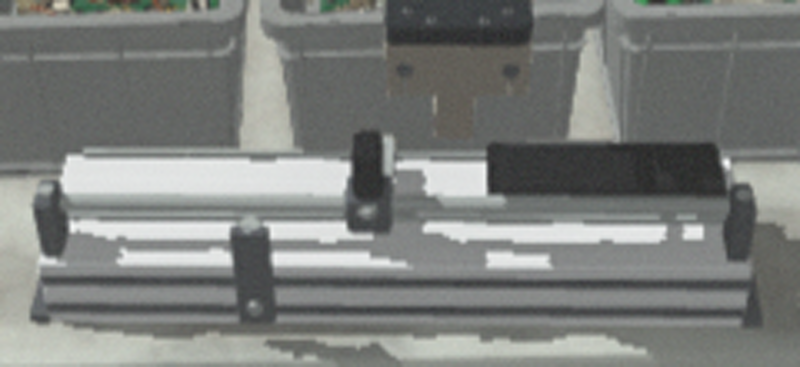

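The finger's visible lower end is at about (455,138), beside the tab at (371,160). I'll check where the TCP should project.

```bash
python3 - <<'E'
from h import *
f=lambda p:np.round((proj("side",p)-[180,150])*3.333,0)
for p in ([.5051,.3112,.0953],[.5051,.3112,.115],[.505,.31,.16],[.547,.311,.115],[.547,.311,.083],[.549,.316,.083]):print(p,f(p))
import cv2
t=vision.snapshot("top");a=cv2.rotate(t[110:300,295:375],cv2.ROTATE_90_CLOCKWISE);cv2.imwrite("pics/t1.png",cv2.resize(a,None,fx=4,fy=4,interpolation=cv2.INTER_CUBIC))
E
```

```text
[0.5051, 0.3112, 0.0953] [450. 165.]
[0.5051, 0.3112, 0.115] [450. 135.]
[0.505, 0.31, 0.16] [451.  63.]
[0.547, 0.311, 0.115] [368. 136.]
[0.547, 0.311, 0.083] [370. 184.]
[0.549, 0.316, 0.083] [366. 190.]
```

View pics/t1.png

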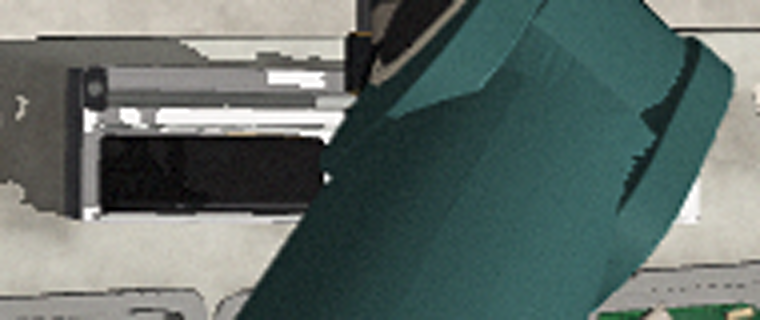

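The arm hides the collar in the top view, so only the side view helps here. I'll check the pixel colours around the fingertip.

```bash
python3 - <<'E'
from station import vision
s=vision.snapshot("side")
for y in range(176,210):print(y,[tuple(int(c) for c in s[y,x]) for x in (304,310,315,320,330)])
E
```

```text
176 [(89, 98, 101), (87, 94, 97), (89, 95, 96), (89, 95, 96), (89, 94, 97)]
177 [(94, 101, 102), (92, 98, 101), (88, 100, 99), (88, 93, 93), (94, 103, 105)]
178 [(104, 110, 110), (96, 106, 108), (86, 92, 95), (87, 93, 95), (98, 107, 108)]
179 [(98, 102, 97), (106, 115, 116), (83, 89, 92), (84, 93, 95), (100, 103, 99)]
180 [(98, 101, 99), (112, 119, 122), (84, 91, 98), (85, 90, 97), (97, 100, 97)]
181 [(106, 107, 104), (110, 119, 123), (86, 91, 94), (89, 95, 97), (102, 103, 99)]
182 [(100, 102, 98), (107, 114, 116), (85, 91, 94), (85, 94, 96), (101, 101, 98)]
183 [(98, 100, 99), (101, 109, 108), (88, 93, 97), (90, 95, 102), (99, 103, 100)]
184 [(98, 101, 101), (97, 106, 105), (87, 94, 97), (91, 97, 100), (97, 103, 99)]
185 [(98, 100, 97), (111, 119, 121), (87, 93, 96), (86, 93, 98), (96, 98, 96)]
186 [(99, 100, 99), (117, 124, 128), (90, 96, 98), (93, 96, 102), (102, 100, 99)]
187 [(100, 103, 100), (108, 118, 120), (87, 93, 97), (85, 93, 96), (100, 100, 98)]
188 [(94, 97, 94), (107, 116, 117), (87, 95, 96), (87, 92, 94), (96, 99, 99)]
189 [(97, 98, 97), (120, 128, 131), (85, 92, 94), 
[... 1032 characters left out ...]
02 [(130, 131, 131), (223, 224, 221), (223, 223, 222), (225, 225, 224), (59, 57, 58)]
203 [(131, 131, 130), (224, 223, 222), (223, 225, 222), (225, 225, 223), (56, 55, 53)]
204 [(132, 135, 131), (225, 226, 222), (224, 225, 223), (223, 224, 221), (61, 60, 57)]
205 [(132, 131, 130), (225, 225, 224), (226, 226, 224), (225, 225, 222), (61, 57, 58)]
206 [(132, 132, 130), (226, 225, 224), (225, 225, 224), (226, 226, 225), (58, 57, 55)]
207 [(128, 130, 129), (217, 218, 215), (225, 224, 223), (225, 227, 224), (59, 61, 60)]
208 [(120, 120, 117), (171, 173, 172), (215, 216, 214), (216, 216, 215), (121, 124, 119)]
209 [(109, 111, 110), (119, 122, 115), (174, 179, 172), (176, 178, 171), (167, 171, 165)]
```

Request:
apply_moves:
  moves:
    - [0, 0, 0.36, 0, 0, 0, 0]
    - [0.4, 0, 0, 0, 0, 0, 0]
    - [0.4, 0, 0, 0, 0, 0, 0]
    - [0.3, 0, 0, 0, 0, 0, 0]
    - [0.3, 0, 0, 0, 0, 0, 0]
    - [0.3, 0, 0, 0, 0, 0, 0]
    - [0.3, 0, 0, 0, 0, 0, 0]
    - [0.3, 0, 0, 0, 0, 0, 0]
    - [0.2, 0, 0, 0, 0, 0, 0]
    - [0.1, 0, 0, 0, 0, 0, 0]

```text
clock: 7.8
tool_pos: [0.5705, 0.3088, 0.0864]
ee_rot: [0.0, 1.0, -0.017, -0.0]
ft_force: [-3.3, -2.1, 3.2]
width: 0.008
grasp_force: 2.1
```

```bash
python3 - <<'E'
from station import vision
import cv2
s=vision.snapshot("side")
a=cv2.resize(s[160:260,180:420],None,fx=3.3333,fy=3.3333,interpolation=cv2.INTER_CUBIC)
cv2.imwrite("pics/s2.png",a)
E
```

```text
(no output)
```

View pics/s2.png

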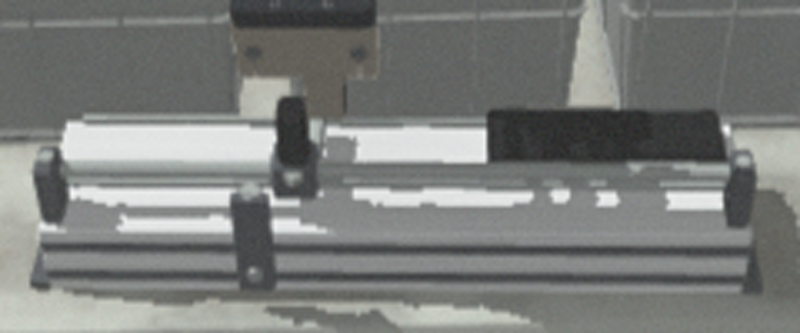

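The collar moved: its nose is now at about (293,178) and the index nose is at (250,190). I'll measure both more precisely with template matching on the raw images.

```bash
python3 - <<'E'
from h import *
import cv2
ex=np.array([np.cos(.035),-np.sin(.035),0])
a=sc(293,178-66.7,.077);b=sc(250,190-66.7,.077)
print(a,b,(b-a)@ex)
s=vision.snapshot("side");cv2.imwrite("pics/raw2.png",s)
s0=cv2.imread("pics/side0.png")
t=s0[206:220,285:297]   # collar block w/ nose
r=cv2.matchTemplate(s[200:226,235:310],t,cv2.TM_CCOEFF_NORMED);print(cv2.minMaxLoc(r)) 
# project index nose shape: print bright spots rows
g=cv2.cvtColor(s,cv2.COLOR_BGR2GRAY)
print(g[209:222,262:278]);print(g[210:224,247:264])
E
```

```text
[0.58776104 0.32397226 0.077     ] [0.60966113 0.33265073 0.077     ] 0.02158298970184749
(-0.5643643736839294, 0.9348094463348389, (14, 5), (27, 6))
[[106  98  76  57  64  61  59  60  64  68  72  72  72 107 110 113]
 [ 95  96  90  79  80  80  81  78  77  71  72  72  80 118 114 115]
 [ 79  76  86 109 118 119 117 111  88  74  74  71  77 116 115 116]
 [ 72  71  89 136 154 162 144 132 101  76  72  72  81 109 114 110]
 [ 72  70  86 130 156 162 133 110  96  75  67  68  76 105 108 106]
 [ 75  69  82 111 127 130 107  97  87  72  69  72  77  95 100 105]
 [ 75  70  70  80  97 111  94  82  72  70  74  72  73  95 107 109]
 [ 79  73  72  67  74  79  75  75  73  73  70  72  80 116 129 123]
 [ 91  69  70  71  70  69  70  68  74  69  71  68  97 165 179 137]
 [108  76  76  77  74  73  78  76  71  72  71  72 106 174 195 143]
 [176 141 137 137 135 139 137 133  99  91  92  93 109 137 141 132]
 [225 206 206 204 207 202 207 199 129 122 123 119 129 132 132 134]
 [209 207 208 208 205 207 206 196 142 135 134 137 136 135 134 132]]
[[161 159 158 157 161 159 160 157 162 164 159 162 163 153 112  95  96]
 [140 1
[... 216 characters left out ...]
158 145 141 144 152 158 161 151 142 140 137 129  98  75  69]
 [119 119 119 117 111 135 159 171 177 155 131 112 118 117 100  75  70]
 [177 178 172 155 138 157 176 178 179 177 159 143 172 169 135  79  73]
 [231 230 206 181 153 164 168 171 174 175 167 158 198 206 173  91  69]
 [229 222 149 115 114 136 154 154 156 155 134 111 121 160 200 108  76]
 [225 218 120  96 102 109 146 149 125 111 105 103  97 135 224 176 141]
 [225 204 107  88  88  92  98 108  89  91  87  86  86 124 229 225 206]
 [210 195  97  70  71  73  76  75  69  71  70  72  69 112 208 209 207]
 [143 136  89  67  69  72  70  73  74  74  70  72  71  90 139 141 145]
 [137 127  98  73  74  71  76  73  73  73  72  74  69  81 120 135 132]]
```

```bash
python3 - <<'E'
from h import *
ex=np.array([np.cos(.035),-np.sin(.035),0])
b=ray("side",254.6,216,.077)
for c in(266.8,267.5,268.3):
    a=ray("side",c,213,.077);print(c,a,b,(b-a)@ex)
# start collar & top-view diff
o=np.array([.5705,.3088,.0864]);print("tcp along ex",o@ex)
E
```

```text
266.8 [0.58906877 0.32382898 0.077     ] [0.60983766 0.33100004 0.077     ] 0.02050523209548646
267.5 [0.58785299 0.32386433 0.077     ] [0.60983766 0.33100004 0.077     ] 0.021721506256312955
268.3 [0.58646353 0.32390473 0.077     ] [0.60983766 0.33100004 0.077     ] 0.02311152911189938
tcp along ex 0.5593448109178313
```

Request:
apply_moves:
  moves:
    - [0.2, 0, 0, 0, 0, 0, 0]
    - [0.2, 0, 0, 0, 0, 0, 0]
    - [0.2, 0, 0, 0, 0, 0, 0]
    - [0.14, 0, 0, 0, 0, 0, 0]
    - [0.1, 0, 0, 0, 0, 0, 0]
    - [0, 0, 0, 0, 0, 0, 0]
    - [-0.2, 0, 0, 0, 0, 0, 0]
    - [-0.8, 0, 0, 0, 0, 0, 0]
    - [-1, 0, -1, 0, 0, 0, 0]
    - [-1, 0, -1, 0, 0, 0, 0]

```text
clock: 9.15
tool_pos: [0.5161, 0.3118, 0.1373]
ee_rot: [-0.001, 1.0, -0.017, 0.001]
ft_force: [-0.1, 0.8, 1.3]
width: 0.007
grasp_force: 0.0
```

Request:
apply_moves:
  moves:
    - [-1, 0, -1, 0, 0, 0, 0]
    - [-1, 0, -1, 0, 0, 0, 0]
    - [-1, 0.4, 0, 0, 0, 0, 0]
    - [-1, 0.4, 0, 0, 0, 0, 0]
    - [-1, 0.4, 0, 0, 0, 0, 0]
    - [-1, 0.4, 0, 0, 0, 0, 0]
    - [-1, 0, 0, 0, 0, 0, 0]
    - [0, 0, 0, 0, 0, 0, 0]
    - [0, 0, 0, 0, 0, 0, 0]
    - [0, 0, 0, 0, 0, 0, 0]

```text
clock: 10.4
tool_pos: [0.3409, 0.2771, 0.1865]
ee_rot: [-0.0, 1.0, -0.018, 0.0]
ft_force: [0.2, -0.9, 0.2]
width: 0.003
grasp_force: 0.0
```

```bash
python3 - <<'E'
from station import vision
import cv2,numpy as np
s=vision.snapshot("side");t=vision.snapshot("top")
cv2.imwrite("pics/side3.png",s);cv2.imwrite("pics/top3.png",t)
a=cv2.resize(s[185:245,235:285],None,fx=8,fy=8,interpolation=cv2.INTER_CUBIC)
b=cv2.resize(cv2.rotate(t[130:220,300:360],cv2.ROTATE_90_CLOCKWISE),(400,267),interpolation=cv2.INTER_CUBIC)
b=cv2.copyMakeBorder(b,0,480-267,0,0,cv2.BORDER_CONSTANT)
cv2.imwrite("pics/c3.png",np.hstack([a,b]))
E
```

```text
(no output)
```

View pics/c3.png

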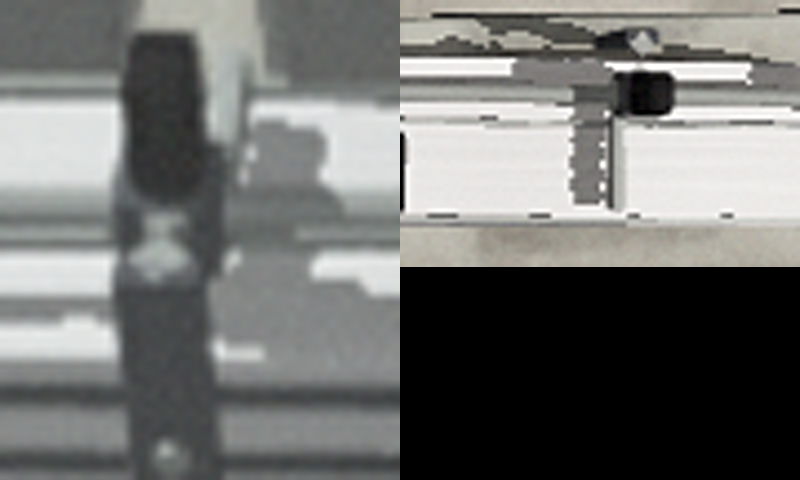

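```bash
python3 - <<'E'
from h import *
p=np.array([.61,.327,.077]);n=np.array([.035,1,0]);ex=np.array([1,-.035,0])
for c in("side","top"):print(c,proj(c,p),proj(c,p+n*.01)-proj(c,p),proj(c,p+ex*.01)-proj(c,p))
# TCP pose when collar released: expected collar x
import cv2
s=cv2.imread("pics/side3.png",0)
print(s[208:222,247:268])
E
```

```text
side [254.63121723 214.45312295] [-0.51978751  3.89686653] [-5.77466758 -0.02287733]
top [313.41500518 165.45306611] [-4.21314506 -0.02805016] [ 0.06742654 -4.05593518]
[[194 182 123 106  84  61  54  54  52  54  52  51  60  68  67  75  99  99
  122 113 114]
 [169 163 120  99  99  80  68  64  58  59  58  62  66  72  70  73 103 104
  108 108 105]
 [156 148 103  93  96  93  92  85  72  78  73  75  78  73  69  76 114 114
  114 113 110]
 [137 131  89  76  74  88 108 113 116 110 107  83  76  73  69  79 116 120
  118 118 115]
 [114 113  92  71  71  89 134 152 155 143 132  99  72  70  67  78 110 110
  108 111 108]
 [137 120  90  75  69  82 131 150 156 125 103  91  69  64  69  75 101 104
  103 104 100]
 [152 130  94  70  71  81 123 140 145 117  92  84  73  72  70  70  93  96
  102 103 103]
 [118 110  98  74  78 105 144 162 168 145 115  80  71  74  68  74  89 110
  107 109 111]
 [174 172 145  94 122 151 172 174 174 176 153 112  74  70  71  80 128 162
  128 120 120]
 [228 224 173 112 147 162 165 163 172 175 164 132  89  73  67  94 167 192
  141 133 134]
 [227 222 142 103 111 132 148 152 153 151 135 110  98  72  71  96 164 145
  134 131 131]
 [221 209 120 101  99 109 140 149 120 106 101  98  92  72  91 106 136 130
  130 132 133]
 [223 200 107  88  87  92  97 107  94  86  89  89  81  81 122 131 133 131
  129 131 131]
 [203 189  93  70  71  71  71  74  69  70  71  71  66  83 133 134 133 136
  131 131 132]]
```

The noses are aligned in both views: side collar nose ~255.2 against index ~254.4, about 1.5 mm on the safe side. In the top view both light tips are at about column 643. The pack hasn't moved. Next I'll lower the shut fingers behind its near end.

Request:
apply_moves:
  moves:
    - [-0.5, 0, 0, 0, 0, 0, 0]
    - [0, 0, 1, 0, 0, 0, 0]
    - [0, 0, 1, 0, 0, 0, 0]
    - [0, 0, 1, 0, 0, 0, 0]
    - [0, 0, 1, 0, 0, 0, 0]
    - [0, 0, 0.5, 0, 0, 0, 0]
    - [0, 0, 0.5, 0, 0, 0, 0]
    - [0, 0, 0.3, 0, 0, 0, 0]
    - [0, 0, 0, 0, 0, 0, 0]
    - [0, 0, 0, 0, 0, 0, 0]

```text
clock: 11.75
tool_pos: [0.3277, 0.2776, 0.0544]
ee_rot: [-0.0, 1.0, -0.017, 0.0]
ft_force: [-0.1, 0.6, 0.4]
width: 0.005
grasp_force: 0.0
```

```bash
python3 - <<'E'
from h import *
import cv2
s=vision.snapshot("side");t=vision.snapshot("top")
a=cv2.resize(s[165:245,330:430],None,fx=5,fy=5,interpolation=cv2.INTER_CUBIC)
b=cv2.resize(cv2.rotate(t[220:300,300:360],cv2.ROTATE_90_CLOCKWISE),None,fx=3.7,fy=3.7,interpolation=cv2.INTER_CUBIC)
b=cv2.copyMakeBorder(b,0,400-b.shape[0],0,0,cv2.BORDER_CONSTANT)
cv2.imwrite("pics/c4.png",np.hstack([a,b]))
print((proj("side",[.328,.277,.054])-[330,165])*5)
E
```

```text
[397.3938769  188.54347832]
```

View pics/c4.png

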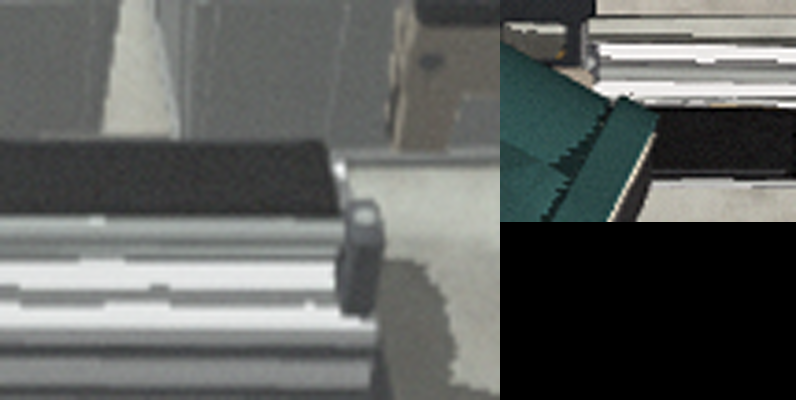

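The visible finger end looks a little higher than projected, as it did before, when the contact still worked. I'll push gently and see whether the pack follows.

Request:
apply_moves:
  moves:
    - [0.2, 0, 0, 0, 0, 0, 0]
    - [0.2, 0, 0, 0, 0, 0, 0]
    - [0.2, 0, 0, 0, 0, 0, 0]
    - [0.2, 0, 0, 0, 0, 0, 0]
    - [0.2, 0, 0, 0, 0, 0, 0]
    - [0.2, 0, 0, 0, 0, 0, 0]
    - [0.2, 0, 0, 0, 0, 0, 0]
    - [0.2, 0, 0, 0, 0, 0, 0]
    - [0.1, 0, 0, 0, 0, 0, 0]
    - [0, 0, 0, 0, 0, 0, 0]

```text
clock: 13.1
tool_pos: [0.3699, 0.2758, 0.0539]
ee_rot: [0.0, 1.0, -0.017, -0.0]
ft_force: [0.5, -0.7, -0.1]
width: 0.006
grasp_force: 0.0
```

```bash
python3 - <<'E'
from h import *
import cv2
s=vision.snapshot("side");t=vision.snapshot("top")
a=cv2.resize(s[160:240,240:400],None,fx=5,fy=5,interpolation=cv2.INTER_CUBIC)
cv2.imwrite("pics/c5.png",a)
E
```

```text
(no output)
```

View pics/c5.png

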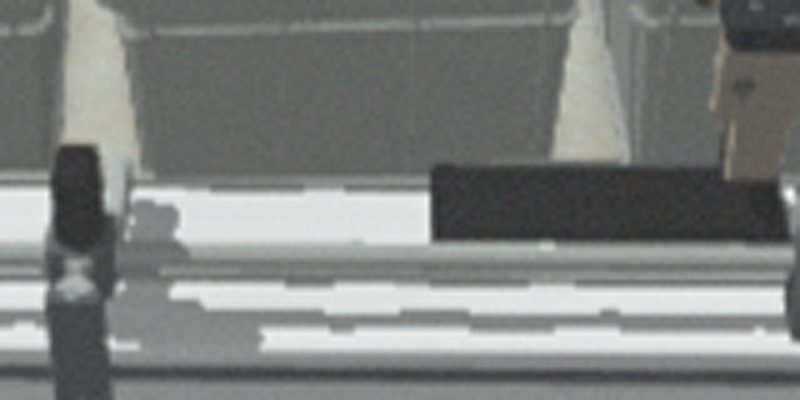

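The fingers passed over the pack. Its far end is unchanged at about (432,200), and the visible tip is at about (755,180), on top of it. I'll work out the real tip height from the picture.

```bash
python3 - <<'E'
from h import *
def ray_y(u,v,y):
    c=vision.get_calibration("side");T=c["cam_to_world"];d=T[:3,:3]@np.linalg.solve(c["mtx"],[u,v,1]);o=T[:3,3]
    return o+d*(y-o[1])/d[1]
for y in(.265,.276,.294):
    print(y,"pack-view",ray_y(240+757/5-.5,160+181/5-.5,y))
for y in (.291,.300,.311,.329):print("tab view",ray_y(180+455/3.333,191.2,y))
E
```

```text
0.265 pack-view [0.36151222 0.265      0.06172524]
0.276 pack-view [0.36429366 0.276      0.07092396]
0.294 pack-view [0.3688451  0.294      0.08597641]
tab view [0.50146251 0.291      0.09701954]
tab view [0.50192991 0.3        0.10436203]
tab view [0.50250118 0.311      0.11333618]
tab view [0.50343597 0.329      0.12802116]
```

Request:
apply_moves:
  moves:
    - [-0.6, 0, 0, 0, 0, 0, 0]
    - [-0.6, 0, 0, 0, 0, 0, 0]
    - [-0.6, 0, 0, 0, 0, 0, 0]
    - [0, 0, 0, 0, 0, 0, 0]
    - [0, 0, 0.33, 0, 0, 0, 0]
    - [0, 0, 0.33, 0, 0, 0, 0]
    - [0.2, 0, 0, 0, 0, 0, 0]
    - [0.2, 0, 0, 0, 0, 0, 0]
    - [0.2, 0, 0, 0, 0, 0, 0]
    - [0, 0, 0, 0, 0, 0, 0]

```text
clock: 14.45
tool_pos: [0.3405, 0.2769, 0.0376]
ee_rot: [-0.0, 1.0, -0.018, 0.0]
ft_force: [0.7, -0.9, 0.5]
width: 0.004
grasp_force: 0.0
```

Request:
apply_moves:
  moves:
    - [0.15, 0, 0, 0, 0, 0, 0]
    - [0.15, 0, 0, 0, 0, 0, 0]
    - [0.15, 0, 0, 0, 0, 0, 0]
    - [0.15, 0, 0, 0, 0, 0, 0]
    - [0.15, 0, 0, 0, 0, 0, 0]
    - [0.15, 0, 0, 0, 0, 0, 0]
    - [0.15, 0, 0, 0, 0, 0, 0]
    - [0.15, 0, 0, 0, 0, 0, 0]
    - [0.15, 0, 0, 0, 0, 0, 0]
    - [0, 0, 0, 0, 0, 0, 0]

```text
clock: 15.7
tool_pos: [0.3744, 0.2757, 0.0374]
ee_rot: [-0.0, 1.0, -0.017, 0.0]
ft_force: [-0.6, 1.2, -0.4]
width: 0.006
grasp_force: 0.0
```

```bash
cat > pe.py <<'E'
from h import *
import cv2
s=vision.snapshot("side");cv2.imwrite("pics/last.png",s)
g=cv2.cvtColor(s,cv2.COLOR_BGR2GRAY).astype(float)
p=g[199:206,262:420].mean(0);d=np.diff(p)
print("drop cols (into dark, far end of pack)",[(262+i+1,int(d[i])) for i in np.where(d<-40)[0]],"rise",[(262+i+1,int(d[i])) for i in np.where(d>35)[0]])
r=g[210:214,248:262].mean(0);print("collar nose row",r.astype(int))
E
python3 pe.py
```

```text
drop cols (into dark, far end of pack) [(np.int64(310), -111), (np.int64(311), -52)] rise [(np.int64(276), 36), (np.int64(381), 41)]
collar nose row [130  95  80  78  88 118 125 127 115 106  88  74  72  71]
```

Request:
apply_moves:
  moves:
    - [0.15, 0, 0, 0, 0, 0, 0]
    - [0.25, 0, 0, 0, 0, 0, 0]
    - [0.25, 0, 0, 0, 0, 0, 0]
    - [0.25, 0, 0, 0, 0, 0, 0]
    - [0.25, 0, 0, 0, 0, 0, 0]
    - [0.25, 0, 0, 0, 0, 0, 0]
    - [0.25, 0, 0, 0, 0, 0, 0]
    - [0.25, 0, 0, 0, 0, 0, 0]
    - [0.15, 0, 0, 0, 0, 0, 0]
    - [0, 0, 0, 0, 0, 0, 0]

```text
clock: 17.0
tool_pos: [0.4254, 0.274, 0.0375]
ee_rot: [-0.0, 1.0, -0.017, 0.0]
ft_force: [0.2, -0.4, 0.1]
width: 0.004
grasp_force: 0.0
```

```bash
python3 pe.py; python3 - <<'E'
import cv2
s=cv2.imread("pics/last.png")
cv2.imwrite("pics/c6.png",cv2.resize(s[185:235,245:345],None,fx=8,fy=8,interpolation=cv2.INTER_CUBIC))
E
```

```text
drop cols (into dark, far end of pack) [(np.int64(282), -118), (np.int64(283), -45)] rise [(np.int64(266), 37), (np.int64(276), 36), (np.int64(353), 38), (np.int64(364), 40)]
collar nose row [132  96  79  80  89 119 128 129 116 104  90  75  74  71]
```

View pics/c6.png

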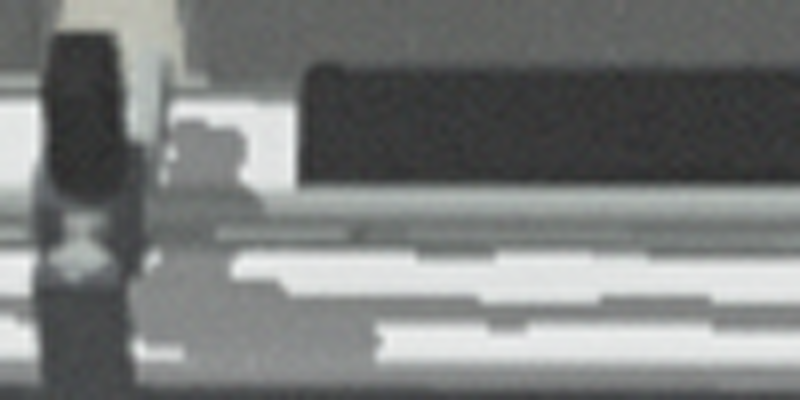

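Far end of the pack is at (300,130) and the stop plate's near face at about (162,110) in the crop. The gap is 17.2 px, or about 31 mm at 1.82 mm/px. I'll push 26 mm.

Request:
apply_moves:
  moves:
    - [0.1, 0, 0, 0, 0, 0, 0]
    - [0.15, 0, 0, 0, 0, 0, 0]
    - [0.15, 0, 0, 0, 0, 0, 0]
    - [0.15, 0, 0, 0, 0, 0, 0]
    - [0.15, 0, 0, 0, 0, 0, 0]
    - [0.15, 0, 0, 0, 0, 0, 0]
    - [0.1, 0, 0, 0, 0, 0, 0]
    - [0.07, 0, 0, 0, 0, 0, 0]
    - [0.02, 0, 0, 0, 0, 0, 0]
    - [0, 0, 0, 0, 0, 0, 0]

```text
clock: 18.3
tool_pos: [0.4509, 0.273, 0.0375]
ee_rot: [0.0, 1.0, -0.017, 0.0]
ft_force: [-1.0, 0.4, 0.5]
width: 0.002
grasp_force: 0.6
```

```bash
python3 pe.py; python3 - <<'E'
import cv2
g=cv2.imread("pics/last.png",0)
for y in (196,198,200,202,204):print(y,g[y,258:276])
E
```

```text
drop cols (into dark, far end of pack) [(np.int64(268), -45), (np.int64(391), -43)] rise [(np.int64(266), 37), (np.int64(350), 44)]
collar nose row [131  97  80  79  89 118 127 128 116 108  89  74  73  71]
196 [ 46  57 102 170 182 182 175 113 111 127 117  63  54  62  57  60  56  58]
198 [ 48  56 108 192 185 180 168 120 187 224 176  78  51  59  61  59  61  57]
200 [ 46  53 100 188 185 174 154 118 170 141 106  61  58  60  60  57  58  60]
202 [ 51  49  70 127 139 156 136 116 138 131  92  56  58  59  60  58  57  60]
204 [ 51  44  58  66  79 114 114 151 194 139  79  60  59  57  54  59  57  57]
```

Request:
apply_moves:
  moves:
    - [0.02, 0, 0, 0, 0, 0, 0]
    - [0.02, 0, 0, 0, 0, 0, 0]
    - [0.02, 0, 0, 0, 0, 0, 0]
    - [0.02, 0, 0, 0, 0, 0, 0]
    - [0.02, 0, 0, 0, 0, 0, 0]
    - [0.02, 0, 0, 0, 0, 0, 0]
    - [0.02, 0, 0, 0, 0, 0, 0]
    - [0.02, 0, 0, 0, 0, 0, 0]
    - [0.02, 0, 0, 0, 0, 0, 0]
    - [0.02, 0, 0, 0, 0, 0, 0]

```text
clock: 19.6
tool_pos: [0.4559, 0.2729, 0.0374]
ee_rot: [-0.0, 1.0, -0.017, -0.0]
ft_force: [-2.4, 0.8, 0.6]
width: 0.005
grasp_force: 0.8
```

```bash
python3 pe.py; python3 - <<'E'
import cv2
g=cv2.imread("pics/last.png",0)
for y in (196,198,200,202,204):print(y,g[y,258:276])
E
```

```text
drop cols (into dark, far end of pack) [(np.int64(265), -48)] rise [(np.int64(337), 49), (np.int64(347), 39), (np.int64(396), 37)]
collar nose row [132  97  79  77  87 120 126 127 115 104  89  73  71  68]
196 [ 52  54 103 171 180 181 174 114  60  53  58  57  51  59  59  57  59  60]
198 [ 48  55 107 193 186 179 170 101  59  56  60  64  56  57  65  57  55  61]
200 [ 49  48  99 188 186 177 154  91  50  56  59  61  57  56  58  56  59  55]
202 [ 49  53  70 125 141 160 136  83  49  60  62  61  60  62  58  60  59  55]
204 [ 48  45  55  74  82 115 103  81  57  59  59  58  61  53  62  57  59  57]
```

Request:
apply_moves:
  moves:
    - [0.02, 0, 0, 0, 0, 0, 0]
    - [0.02, 0, 0, 0, 0, 0, 0]
    - [0, 0, 0, 0, 0, 0, 0]
    - [0, 0, 0, 0, 0, 0, 0]
    - [0, 0, 0, 0, 0, 0, 0]
    - [0, 0, 0, 0, 0, 0, 0]
    - [0, 0, 0, 0, 0, 0, 0]
    - [0, 0, 0, 0, 0, 0, 0]
    - [0, 0, 0, 0, 0, 0, 0]
    - [0, 0, 0, 0, 0, 0, 0]

```text
clock: 20.9
tool_pos: [0.4565, 0.2729, 0.0374]
ee_rot: [0.0, 1.0, -0.017, -0.0]
ft_force: [-4.8, 0.6, 2.3]
width: 0.006
grasp_force: 2.6
```

```bash
python3 pe.py; python3 - <<'E'
import cv2
g=cv2.imread("pics/last.png",0)
for y in (196,198,200,202,204):print(y,g[y,258:276])
E
```

```text
drop cols (into dark, far end of pack) [(np.int64(265), -55)] rise [(np.int64(347), 50), (np.int64(382), 37)]
collar nose row [132  95  80  79  88 118 127 128 116 106  88  76  71  71]
196 [ 51  58 100 170 182 183 176 110  58  60  57  62  55  58  58  64  55  58]
198 [ 47  53 110 189 186 183 170  95  54  57  62  59  63  58  57  58  62  57]
200 [ 51  50  98 189 186 178 155  84  59  53  58  59  57  62  57  59  56  60]
202 [ 55  49  75 122 140 158 132  71  49  57  59  56  56  61  61  54  61  59]
204 [ 50  53  56  72  78 112 104  59  57  61  56  59  59  58  60  61  54  53]
```

The force rose to 4.8 N without the collar moving, so the pack is touching the plate. I'll back off.

Request:
apply_moves:
  moves:
    - [-0.1, 0, 0, 0, 0, 0, 0]
    - [-0.4, 0, 0, 0, 0, 0, 0]
    - [-0.8, 0, 0, 0, 0, 0, 0]
    - [-0.8, 0, 0, 0, 0, 0, 0]
    - [0, 0, -1, 0, 0, 0, 0]
    - [0, 0, -1, 0, 0, 0, 0]
    - [0, 0, -1, 0, 0, 0, 0]
    - [0, 0, -1, 0, 0, 0, 0]
    - [-1, 0, -1, 0, 0, 0, 0]
    - [-1, 0, -1, 0, 0, 0, 0]

```text
clock: 22.2
tool_pos: [0.3533, 0.2763, 0.1881]
ee_rot: [0.0, 1.0, -0.017, 0.0]
ft_force: [0.2, -0.0, -0.2]
width: 0.003
grasp_force: 0.0
```

```bash
python3 pe.py; python3 - <<'E'
import cv2,numpy as np
from station import vision
s=cv2.imread("pics/last.png");t=vision.snapshot("top")
a=cv2.resize(s[185:235,245:345],None,fx=8,fy=8,interpolation=cv2.INTER_CUBIC)
b=cv2.resize(cv2.rotate(t[130:250,300:345],cv2.ROTATE_90_CLOCKWISE),(533,200),interpolation=cv2.INTER_CUBIC)
b=cv2.copyMakeBorder(b,0,0,0,267,cv2.BORDER_CONSTANT)
cv2.imwrite("pics/c7.png",np.vstack([a,b]))
E
```

```text
drop cols (into dark, far end of pack) [(np.int64(265), -53)] rise [(np.int64(336), 40), (np.int64(337), 41), (np.int64(343), 39)]
collar nose row [129  94  76  77  87 113 123 124 113 101  87  72  71  68]
```

View pics/c7.png

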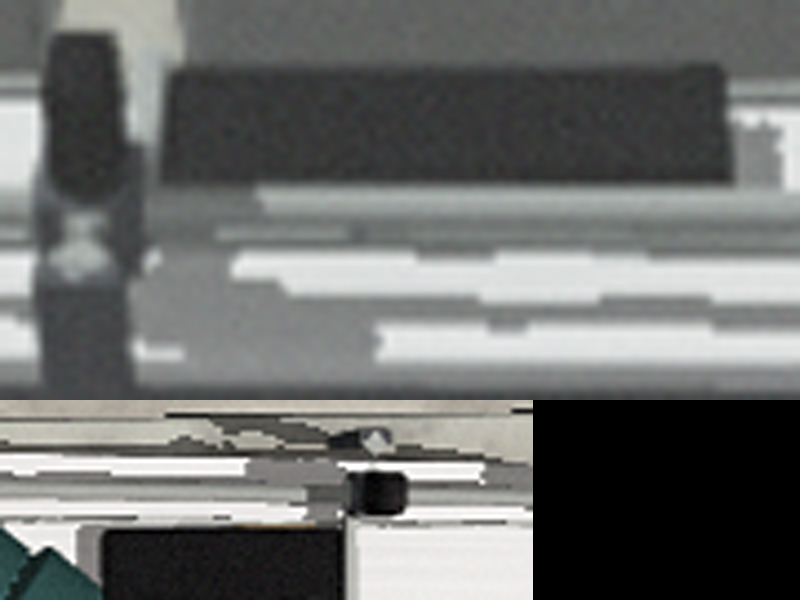

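The pack's end (165,125) touches the stop plate, and in the lower view the end sits at (345,560) against the plate. The collar nose (83,220) is still opposite the index nose (80,255), and the arm is clear.

```bash
python3 -c "
from station import ticket
print(ticket.finish_job())"
```

```text
the job is handed in; nothing more can be done
None
```

The job is handed in, though no verdict came back: by the camera the collar stands about 1.5 mm from the index nose, and the pack rests against the stop plate with the arm clear of everything.

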